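# Click the bean box lid shut

## Task

The lid rim of the bean box has popped up at its four corners. Press each of the four corner sections down with a fingertip until it clicks shut, so the whole rim lies flush. Only press: do not pick up or tip the box or shove it along the bench, and leave everything around it standing where it is.

Things in the scene. Friction and masses are not known exactly. Their poses are not given: they have to be found in the camera images.
- bean_box: Loose coffee-bean box: pale plastic rectangular box 172 x 122 mm and 82 mm tall with a grey lid 184 x 134 mm (x by y), 0.7 to 0.95 kg, standing on the bench. Origin: centre of its underside; x along its long side, z up. The lid has a flat middle panel 114 x 64 mm whose top is 90 mm above the bench, surrounded by a rim cut at the middle of each side into four separate L-shaped corner sections. The box slides if it is pushed sideways.
- corner_a (a joint): Corner section of the lid rim in the box's +x, +y quarter: how far it is pressed down, m. 0 = popped up (its rim stands 7 mm above the middle panel), 0.007 = clicked shut, flush with the panel. It moves straight down in the box frame only. It resists with about 7 N at first, less as it goes down, and past about 3 mm it snaps down by itself and stays shut.
- pad_a (a point): Middle of the top face of the thumb pad on corner section corner_a: a square pad 26 x 26 mm standing 3 mm above its section, at 73 mm along x and 48 mm along y from the box's middle (+x, +y quarter). 100 mm above the bench when popped up, 93 mm when clicked shut. z up.
- corner_b (a joint): Corner section of the lid rim in the box's +x, -y quarter: how far it is pressed down, m. 0 = popped up (its rim stands 7 mm above the middle panel), 0.007 = clicked shut, flush with the panel. It moves straight down in the box frame only. It resists with about 7 N at first, less as it goes down, and past about 3 mm it snaps down by itself and stays shut.
- pad_b (a point): Middle of the top face of the thumb pad on corner section corner_b: a square pad 26 x 26 mm standing 3 mm above its section, at 73 mm along x and 48 mm along y from the box's middle (+x, -y quarter). 100 mm above the bench when popped up, 93 mm when clicked shut. z up.
- corner_c (a joint): Corner section of the lid rim in the box's -x, -y quarter: how far it is pressed down, m. 0 = popped up (its rim stands 7 mm above the middle panel), 0.007 = clicked shut, flush with the panel. It moves straight down in the box frame only. It resists with about 7 N at first, less as it goes down, and past about 3 mm it snaps down by itself and stays shut.
- pad_c (a point): Middle of the top face of the thumb pad on corner section corner_c: a square pad 26 x 26 mm standing 3 mm above its section, at 73 mm along x and 48 mm along y from the box's middle (-x, -y quarter). 100 mm above the bench when popped up, 93 mm when clicked shut. z up.
- corner_d (a joint): Corner section of the lid rim in the box's -x, +y quarter: how far it is pressed down, m. 0 = popped up (its rim stands 7 mm above the middle panel), 0.007 = clicked shut, flush with the panel. It moves straight down in the box frame only. It resists with about 7 N at first, less as it goes down, and past about 3 mm it snaps down by itself and stays shut.
- pad_d (a point): Middle of the top face of the thumb pad on corner section corner_d: a square pad 26 x 26 mm standing 3 mm above its section, at 73 mm along x and 48 mm along y from the box's middle (-x, +y quarter). 100 mm above the bench when popped up, 93 mm when clicked shut. z up.
- pitcher: Bystander: steel milk pitcher, 90 mm wide, 105 mm tall, handle to its +x reaching 79 mm from its axis. Origin: centre of the underside.
- shaker: Bystander: glass shaker with a steel screw-top lid, 68 mm wide, 107 mm tall. Origin: centre of the underside.
- knock_box: Bystander: open grey plastic knock box 150 x 140 x 100 mm with a rubber bar across it (top 103 mm). Origin: centre of the underside.
- tamper: Bystander: steel tamper standing on its 58 mm base beside the box, 82 mm tall. Origin: centre of the underside.
- espresso_cup: Bystander: white espresso cup 62 mm wide, 56 mm tall, handle to its +y, beside the box. Origin: centre of the underside.
- spoon: Bystander: steel spoon 150 mm long lying along its x beside the box. Origin: middle of its underside.

How it is judged:
By the outcome, as a careful person would: the job done as asked, in the order asked, and still so for the second after the job is handed in, with the robot touching nothing.
It also fails if it takes over 45 s, if anything falls off the work surface, if the arm or the gripper's body presses on something with over 40 N, if the wrist force passes 120 N, or if a joint passes its speed limit or range.

## Robot

A 6-joint arm with a two-finger parallel gripper is mounted at the origin on the work surface. World frame = base frame: x ahead of the robot, y to its left, z up, the work surface at z = 0. Lengths are in m, angles in rad, forces in N, time in s.
With the tool pointing down it reaches from about 0.275 to 0.775 m from the base axis. Payload 14.6 kg.
Tool frame: the origin (TCP) lies at the very end of the fingers, on their centre line; the grasp point (between the pads) lies pinch_z behind it (pinch_z is the distance from the TCP to the grasp point, in m); x points along the fingers, y is the direction in which the jaws open and shut, and the axes are right-handed (so a half turn about x gives the same grasp; the last joint's range is limited). The gripper opens to 85 mm and grips with 20 to 120 N. Pads are 22 mm wide; open, the fingers measure 114 mm over their backs; the gripper's body (76 mm by 85 mm) begins 54 mm behind the grasp point. The pads swing forward as they close: fully open they stand 13 mm farther back than shut.
Start: joints at [-1.496, 0.263, -0.048, 1.259, 0, 1.415], TCP at [0.12, -0.511, 0.231] pointing down, gripper open.
Joint ranges: [-2.65, 2.65], [-0.89, 1.7], [-1.18, 1.37], [-2.13, 2.11], [-1.35, 1.29], [-3.14, 3.14]. Speed limits (rad/s): [1.89, 1.89, 2.57, 2.79, 3.14, 3.14].

## Interface

Orientations are given as a unit quaternion [w, x, y, z].
In Python, from plant import * gives the robot as it stands. The module is installed in compiled form; this text tells all that it offers.
- The arm moves only by the tool drive_tool, never from a script. Its argument "series" is a list of rows, each a list of 6 numbers: the shift along the tool's x, y, z in mm, then the turn, a rotation vector about the tool's x, y, z in rad. A call has 1 to 20 rows; each row shifts and turns the commanded pose from where the row before left it, along the tool's axes as they then stand; what a row does not reach is not made up. A row lasts 1/12 s, in which the tool goes at most 41.7 mm and 7.16 degrees, less where a joint would pass 70% of its speed; a pose out of reach is approached as far as the arm can. A call is refused whole if a number of a shift passes 41.7 or a number of a turn 0.125, either way. A call with a gripper value outside its range is refused whole. "hand" is the opening in per cent of the stroke, from 0 (shut) to 100 (fully open), set as the call begins (left out, the last holds). The fingers move at their own pace and stop on an object; the grip force is fixed at half the most. Time passes only in rows, so rows that do not move let the fingers close. It gives the time, the measured TCP pose, the force and the opening at its end, in the units of the state.
- observe(): the state, without advancing time (a new reading comes with each control period).
- read_camera(name): name is "side" or "top" or "wrist"; returns a dict with "pixels" (384x512x3 uint8, red, green, blue), "vfov" (degrees; the focal length in pixels is half the picture's height over the tangent of half this angle, whatever the lens; pixels are square), "cx", "cy" (the principal point, pixels), "extrinsics" (4x4, takes a point from camera to world coordinates); the wrist camera has in their place "hand_eye" (4x4, takes a point from camera to tool coordinates, whose origin is the TCP and whose axes are the tool frame's). Camera axes: x right, y down, z forward; pixel columns grow to the right and rows downward; lengths in m; the calibration is good to about 2 mm. A picture is of the moment at which its call begins: read the wrist's pose just before it. There is no depth.
- sign_off(): hands the job in, once; it reports no verdict.
Trained networks look in the newest picture that a camera, given by its name, has taken for a name from the list of things; names that differ only in an ending like _2 or _b are one class to them, and where a whole thing is asked for, a point or a joint stands for the part that bears it (a point fixed in the world has none). Each returns a list of dicts, best first, with "score" (0 to 1); they miss things now and then, are a little off and sometimes report something else, mostly with a low value. They report only what shows in the picture. A call takes as long as a camera call.
- regions_of(camera, target): "region" (384x512 bool, what is visible of it) and "centre" ([column, row] in pixels, amid what is visible of it).
The state is a dict: "time_s": time; "qpos": joint angles; "joint_velocities": joint speeds; "joint_efforts": joint torques, N m; "eef_pos": TCP position; "tool_rot": TCP orientation; "contact_force": force on the tool from outside, world axes, zero at the start; "torque": the same for the moment, N m; "grip_width": opening from 0.0 (shut) to 1.0 (fully open).
Only numpy, scipy, OpenCV 4.12 (cv2) and the standard library are available. Lean on these libraries where they do the work, as an engineer would, in place of code of your own. Each camera call takes 0.05 s, during which the arm holds its last target. There are 200 camera calls.

## Working session

There is one attempt and no reset: what is moved stays moved. The work goes in short steps, Python scripts to look and compute and a tool call to move; the robot and the scene stay as the last step left them, time stands still between calls to the robot, and variables do not carry over. Pictures are saved under pics/ and viewed, about 8 in all and at most 12, crops included, and the job is handed in when it is done.

Besides the shell and the picture viewer there is one more tool, called after ">>>" as name(argument=value, ...) on one line, values as JSON. drive_tool: Moves the arm, as the interface text tells. Its arguments: {"type":"object","properties":{"series":{"type":"array","items":{"type":"array","items":{"type":"number"}}},"hand":{"type":"number"}},"required":["series"]}

```bash
mkdir -p pics
python3 - <<'E'
from plant import *
import cv2,numpy as np
s=observe();print({k:np.round(v,3) for k,v in s.items()})
ims=[]
for n in("top","side"):
    c=read_camera(n);print(n,c["vfov"],c["cx"],c["cy"],np.round(c["extrinsics"],3).tolist())
    cv2.imwrite(f"pics/{n}1.png",c["pixels"][:,:,::-1])
    for t in("bean_box","pad_a","pitcher","shaker","knock_box","tamper","espresso_cup","spoon"):
        for r in regions_of(n,t)[:5]: print(n,t,round(r["score"],2),np.round(r["centre"],1),r["region"].sum())
E
```

```text
{'time_s': np.float64(0.0), 'qpos': array([-1.496,  0.264, -0.049,  1.259,  0.   ,  1.415]), 'joint_velocities': array([-0.001, -0.001,  0.001,  0.   ,  0.001,  0.   ]), 'joint_efforts': array([-0.0000e+00, -6.3760e+01,  3.8458e+01,  1.3000e-02, -0.0000e+00,
       -0.0000e+00]), 'eef_pos': array([ 0.12 , -0.511,  0.231]), 'tool_rot': array([ 0.081,  0.702,  0.081, -0.702]), 'contact_force': array([-0.203, -0.116, -0.187]), 'torque': array([-0.006,  0.002,  0.004]), 'grip_width': np.float64(1.003)}
top 43.81874821092236 257.1017794998138 199.4035200679382 [[0.03, -0.986, 0.166, 0.346], [-1.0, -0.03, -0.003, -0.007], [0.008, -0.165, -0.986, 1.413], [0.0, 0.0, 0.0, 1.0]]
top bean_box 0.91 [217.1 184.1] 3163
top bean_box 0.68 [205.4 160.7] 522
top pad_a 0.84 [201.5 207.3] 515
top pad_a 0.82 [199.1 163.4] 517
top pad_a 0.71 [262.4 186.6] 372
top pad_a 0.69 [236.4 166.2] 500
top pad_a 0.6 [235.4 204.8] 538
top pitcher 0.61 [109.8 200.6] 1088
top shaker 0.59 [398.5 239. ] 600
top knock_box 0.72 [425.1 180.8] 3424
top knock_box 0.61 [233.9 205.1] 521
top tamper 0.66 [178.9 195.4] 334
top espresso_cup 0.64 [234.5 203. ] 525
top espresso_cup 0.6 [223.7 134.9] 463
top spoon 0.88 [262. 185.] 377
top spoon 0.25 [235.1 165.2] 447
side 42.68583843241392 262.1834091047529 191.5127246274912 [[-0.999, -0.031, 0.039, 0.513], [-0.05, 0.662, -0.747, 1.297], [-0.003, -0.749, -0.663, 1.265], [0.0, 0.0, 0.0, 1.0]]
side bean_box 0.94 [254.6 222.5] 2372
side pad_a 0.77 [236.7 205. ] 241
side pad_a 0.69 [233.2 223.7] 390
side pad_a 0.66 [271.1 207.9] 210
side pad_a 0.59 [270.2 227.9] 309
side pitcher 0.57 [291.1 137.2] 443
side shaker 0.79 [291.7 137. ] 477
side knock_box 0.79 [256.  125.7] 1288
side tamper 0.61 [258.2 257.6] 296
side espresso_cup 0.69 [204.3 224. ] 419
```

Run:
```python
import cv2,numpy as np
a=cv2.imread("pics/top1.png")[100:280,80:480];a=cv2.resize(a,None,fx=2,fy=2,interpolation=cv2.INTER_CUBIC)
cv2.imwrite("pics/t2.png",a)
b=cv2.imread("pics/side1.png")[90:290,150:370];b=cv2.resize(b,None,fx=3,fy=3,interpolation=cv2.INTER_CUBIC)
cv2.imwrite("pics/s2.png",b)
```

```text
(no output)
```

View pics/t2.png

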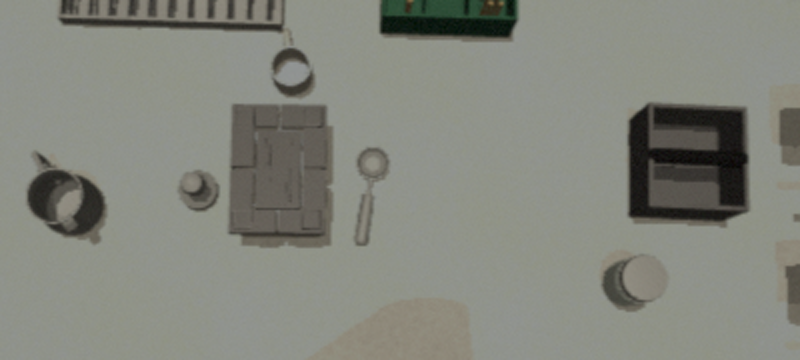

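View pics/s2.png

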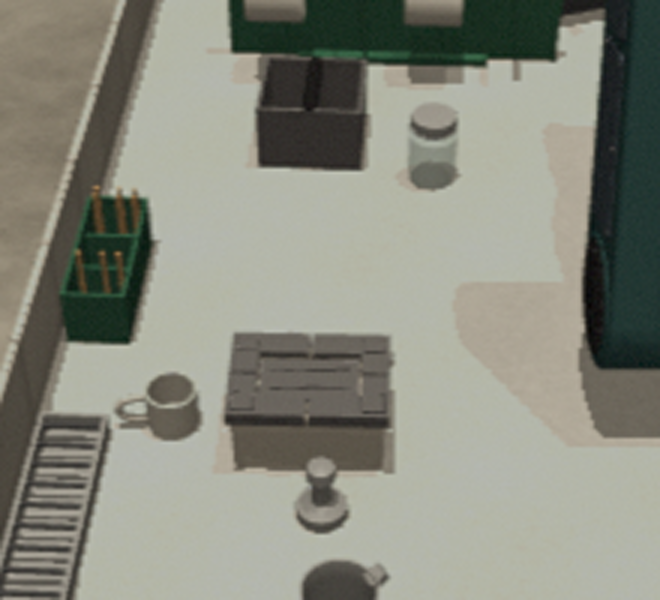

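```bash
cat > h.py <<'E'
from plant import *
import cv2,numpy as np
from scipy.spatial.transform import Rotation as R
def Rt(s): q=s["tool_rot"];return R.from_quat([q[1],q[2],q[3],q[0]]).as_matrix()
def cam(n):
    s=observe();c=read_camera(n)
    if n=="wrist":
        T=np.eye(4);T[:3,:3]=Rt(s);T[:3,3]=s["eef_pos"];E=T@c["hand_eye"]
    else:E=c["extrinsics"]
    c["E"]=E;c["f"]=192/np.tan(np.radians(c["vfov"])/2);return c
def ray(c,uv,z):
    uv=np.atleast_2d(uv);d=np.c_[(uv[:,0]-c["cx"])/c["f"],(uv[:,1]-c["cy"])/c["f"],np.ones(len(uv))]@c["E"][:3,:3].T
    o=c["E"][:3,3];return (o+d*((z-o[2])/d[:,2])[:,None])[:,:2]
def proj(c,P):
    P=np.atleast_2d(P);p=(P-c["E"][:3,3])@c["E"][:3,:3];return np.c_[p[:,0]/p[:,2]*c["f"]+c["cx"],p[:,1]/p[:,2]*c["f"]+c["cy"]]
E
python3 - <<'E'
from h import *
np.set_printoptions(precision=4,suppress=True)
c=cam("top")
# lid outer corners read from the picture, crop/2+offset
uv=np.array([[232,105],[327,105],[327,235],[230,235]])/2+[80,100]
p=ray(c,uv,.097);print(p,p.mean(0))
for n in("top","side"):
  c=cam(n)
  for r in regions_of(n,"pad_a")[:5]:print(n,r["score"],ray(c,[r["centre"]],.097))
for t,z in(("tamper",.0),("espresso_cup",.03),("spoon",.01),("pitcher",.1),("knock_box",.1),("shaker",.1)):
  c=cam("top")
  for r in regions_of("top",t)[:2]:print(t,r["score"],ray(c,[r["centre"]],z))
s=observe();print(Rt(s))
E
```

```text
[[0.6964 0.1666]
 [0.7006 0.0319]
 [0.5147 0.0255]
 [0.5106 0.1599]] [0.6056 0.096 ]
top 0.95 [[0.6705 0.1528]]
top 0.87 [[0.5512 0.0544]]
top 0.78 [[0.5457 0.1422]]
top 0.57 [[0.6728 0.0519]]
side 0.84 [[0.5516 0.056 ]]
side 0.78 [[0.55   0.1663]]
side 0.68 [[0.6719 0.0571]]
side 0.6 [[0.6623 0.1624]]
tamper 0.65 [[0.5852 0.2259]]
tamper 0.49 [[0.7947 0.1016]]
espresso_cup 0.86 [[0.7733 0.1003]]
spoon 0.87 [[ 0.6217 -0.0284]]
spoon 0.36 [[0.5657 0.0579]]
pitcher 0.75 [[0.5534 0.3965]]
knock_box 0.79 [[ 0.6329 -0.4758]]
shaker 0.83 [[ 0.472  -0.4001]]
shaker 0.32 [[0.5407 0.133 ]]
[[ 0.      0.2278 -0.9737]
 [ 0.     -0.9737 -0.2278]
 [-1.     -0.     -0.    ]]
```

>>> drive_tool(hand=0, series=[[-5,0,0,-0.114,0,0],[-5,0,0,-0.114,0,0],[-5,0,0,-0.114,0,0],[-5,0,0,-0.114,0,0],[-5,0,0,-0.114,0,0],[-5,0,0,-0.114,0,0],[-5,0,0,-0.114,0,0],[-5,0,0,-0.114,0,0],[-5,0,0,-0.114,0,0],[-5,0,0,-0.114,0,0],[-5,0,0,-0.114,0,0],[-5,0,0,-0.114,0,0]])

```text
time_s: 2.75
eef_pos: [0.1196, -0.5112, 0.2915]
tool_rot: [0.508, 0.492, 0.508, -0.492]
contact_force: [0.7, 0.1, -0.0]
grip_width: -0.004
```

Run:
```python
from h import *
np.set_printoptions(precision=4,suppress=True)
s=observe();print(s["eef_pos"],s["qpos"],Rt(s));c=cam("wrist");print(c["hand_eye"],c["vfov"],c["cx"],c["cy"])
```

```text
[ 0.1196 -0.5112  0.2915] [-1.4963  0.253   0.1     1.4178  0.      0.0418] [[ 0.      0.9995  0.0326]
 [ 0.      0.0326 -0.9995]
 [-1.      0.     -0.    ]]
[[-0.0002 -0.3208  0.9472 -0.1419]
 [ 1.     -0.      0.0002 -0.    ]
 [-0.      0.9472  0.3208 -0.0841]
 [ 0.      0.      0.      1.    ]] 63.097143284854084 251.64232842318012 191.00570426849032
```

>>> drive_tool(series=[[0,22,-27,0,0,0],[0,22,-27,0,0,0],[0,22,-27,0,0,0],[0,22,-27,0,0,0],[0,22,-27,0,0,0],[0,22,-27,0,0,0],[0,22,-27,0,0,0],[0,22,-27,0,0,0],[0,22,-27,0,0,0],[0,22,-27,0,0,0],[0,22,-27,0,0,0],[0,22,-27,0,0,0],[0,22,-27,0,0,0],[0,22,-27,0,0,0],[0,22,-27,0,0,0],[0,22,-27,0,0,0],[0,22,-27,0,0,0],[0,22,-27,0,0,0],[0,22,-27,0,0,0],[0,22,-27,0,0,0]])

```text
time_s: 4.47
eef_pos: [0.5456, 0.0422, 0.2911]
tool_rot: [0.506, 0.494, 0.506, -0.494]
contact_force: [0.5, -0.8, 0.2]
grip_width: 0.001
```

>>> drive_tool(series=[[0,22,-25,0,0,0],[0,22,-25,0,0,0],[0,21,-25,0,0,0],[0,0,0,0,0,0],[0,0,0,0,0,0]])

```text
time_s: 4.88
eef_pos: [0.6083, 0.1184, 0.2902]
tool_rot: [0.506, 0.493, 0.507, -0.494]
contact_force: [-0.7, -0.7, 0.5]
grip_width: 0.0
```

Run:
```python
from h import *
np.set_printoptions(precision=4,suppress=True)
s=observe();print(s["eef_pos"],s["qpos"],np.abs(s["joint_velocities"]).max())
c=cam("wrist");im=c["pixels"][:,:,::-1].copy()
for r in regions_of("wrist","pad_a")[:5]:print(r["score"],r["centre"],ray(c,[r["centre"]],.097))
np.savez("w1.npz",E=c["E"],f=c["f"],cx=c["cx"],cy=c["cy"]);cv2.imwrite("pics/w1raw.png",im)
cv2.imwrite("pics/w1.png",cv2.resize(im,None,fx=1.5,fy=1.5,interpolation=cv2.INTER_CUBIC))
```

```text
[0.6083 0.1184 0.2902] [ 0.0608  0.4306  0.3666  1.5081 -0.      1.6051] 0.037499513446665654
0.97 [306.3, 214.6] [[0.6731 0.0618]]
0.87 [308.0, 138.3] [[0.6676 0.1501]]
0.66 [197.1, 136.6] [[0.549  0.1487]]
```

View pics/w1.png

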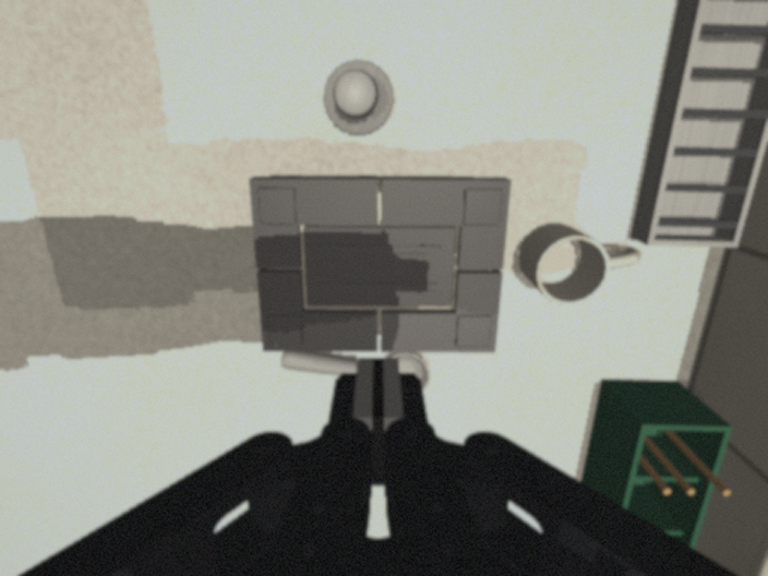

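```bash
cat > fit.py <<'E'
from h import *
from scipy.optimize import least_squares
def fit(c,uv,L):
    def P(p):
        r=R.from_euler("z",p[2]).as_matrix();return L@r.T+[p[0],p[1],0]
    s=least_squares(lambda p:(proj(c,P(p))-uv).ravel(),[.606,.096,.03],loss="soft_l1")
    return s.x,(proj(c,P(s.x))-uv),P
E
python3 - <<'E'
from fit import *
np.set_printoptions(precision=4,suppress=True)
d=np.load("w1.npz");c={k:d[k] for k in d}
uv=np.array([[250,178],[509,178],[495,351],[264,351],[277.5,206.5],[485,206],[475.5,330.5],[379,202],[480,271]])/1.5
z=.097
L=np.array([[-.092,.067,z],[.092,.067,z],[.092,-.067,z],[-.092,-.067,z],[-.073,.048,.1],[.073,.048,.1],[.073,-.048,.1],[0,.049,z],[.074,0,z]])
x,e,P=fit(c,uv,L);print(x,np.degrees(x[2]));print(e)
t={"top":(np.array([[232,105],[327,105],[327,235],[230,235]])/2+[80,100],L[[0,0,0,0]])}
ct=cam("top");o=[1,2,3,0]
uvt=t["top"][0]; Lt=L[[1,2,3,0]];xt,et,_=fit(ct,uvt,Lt);print("top",xt,et)
print(ray(c,np.array([[378,361]])/1.5,.29))
print(P(x)[4:7], P(x)[0]+P(x)[2]-P(x)[0])
E
```

```text
[0.6106 0.1021 0.0265] 1.515846773448432
[[-0.69    0.0247]
 [ 2.0296  0.0568]
 [ 0.957   0.0839]
 [-0.1083 -0.0018]
 [-0.2627 -0.3729]
 [-0.7979 -0.0061]
 [-0.5015  0.0933]
 [ 0.9426  1.2604]
 [-0.27   -0.7212]]
top [0.6055 0.096  0.0338] [[ 0.1772  0.4015]
 [-0.098   0.3036]
 [-0.1339 -0.4114]
 [ 0.0565 -0.2577]]
[[0.6083 0.1278]]
[[0.5364 0.1481 0.1   ]
 [0.6823 0.152  0.1   ]
 [0.6849 0.056  0.1   ]] [0.7044 0.0375 0.097 ]
```

>>> drive_tool(series=[[0,18.5,-7.5,0,0,0],[0,18.5,-7.5,0,0,0],[0,18.5,-7.5,0,0,0],[0,18.5,-7.5,0,0,0],[25,0,0,0,0,0],[30,0,0,0,0,0],[30,0,0,0,0,0],[30,0,0,0,0,0],[30,0,0,0,0,0],[20,0,0,0,0,0],[10,0,0,0,0,0],[0,0,0,0,0,0],[0,0,0,0,0,0]])

```text
time_s: 6.12
eef_pos: [0.6811, 0.1486, 0.1174]
tool_rot: [0.507, 0.494, 0.506, -0.493]
contact_force: [0.2, 0.1, 0.8]
grip_width: 0.002
```

Run:
```python
from h import *
np.set_printoptions(precision=4,suppress=True)
s=observe();print(s["eef_pos"],s["qpos"],s["contact_force"],Rt(s)[:2,1])
c=cam("wrist");im=c["pixels"][:,:,::-1].copy()
for r in regions_of("wrist","pad_a")[:5]:print(r["score"],r["centre"],ray(c,[r["centre"]],.097))
np.savez("w2.npz",E=c["E"],f=c["f"],cx=c["cx"],cy=c["cy"])
a=np.float32(im)/255;im=np.uint8(255*np.clip(a*1.5,0,1)**.7)
cv2.imwrite("pics/w2.png",cv2.resize(im,None,fx=1.5,fy=1.5,interpolation=cv2.INTER_CUBIC))
```

```text
[0.6811 0.1486 0.1174] [0.0981 0.6062 0.2116 1.1755 0.     1.6429] [0.2044 0.0831 0.8413] [0.9997 0.026 ]
0.83 [29.8, 334.8] [[0.5391 0.0757]]
0.79 [44.2, 233.2] [[0.5621 0.1492]]
0.74 [203.7, 220.2] [[0.6537 0.1596]]
0.62 [249.0, 343.9] [[0.6814 0.0718]]
```

View pics/w2.png

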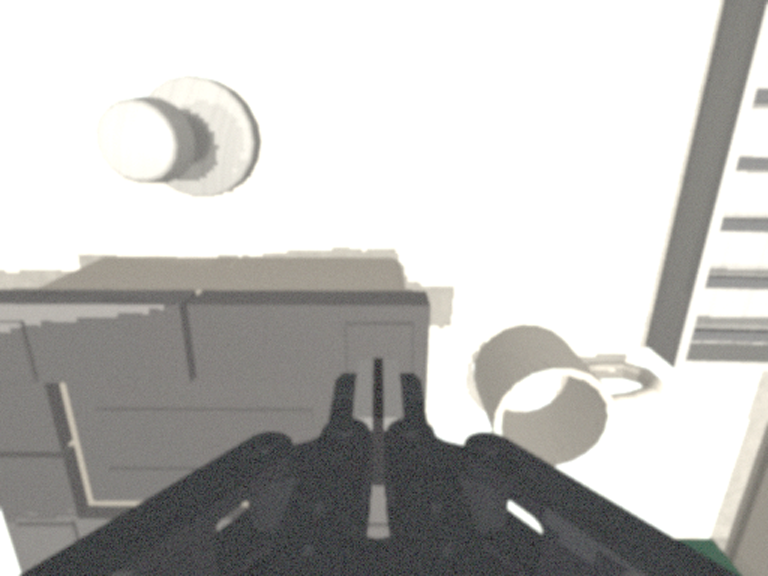

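Run:
```python
from h import *
d=np.load("w2.npz");c={k:d[k] for k in d}
print(np.round(ray(c,np.array([[346,323],[413,323]])/1.5,.1),4))
print(np.round(ray(c,np.array([[428,303],[200,301],[189,303]])/1.5,.097),4))
```

```text
[[0.6691 0.1643]
 [0.6938 0.1649]]
[[0.6992 0.1718]
 [0.6151 0.1704]
 [0.6109 0.1695]]
```

>>> drive_tool(series=[[3,0.5,-3,0,0,0],[5,0,0,0,0,0],[4,0,0,0,0,0],[3,0,0,0,0,0],[1.5,0,0,0,0,0],[1.5,0,0,0,0,0],[1.5,0,0,0,0,0],[1.5,0,0,0,0,0],[0,0,0,0,0,0]])

```text
time_s: 6.97
eef_pos: [0.6813, 0.1521, 0.0948]
tool_rot: [0.507, 0.493, 0.507, -0.493]
contact_force: [-0.3, -0.4, -0.5]
grip_width: -0.0
```

>>> drive_tool(series=[[1,0,0,0,0,0],[1,0,0,0,0,0],[1,0,0,0,0,0],[0,0,0,0,0,0]])

```text
time_s: 7.3
eef_pos: [0.6815, 0.1522, 0.0924]
tool_rot: [0.507, 0.493, 0.507, -0.493]
contact_force: [-0.5, -0.6, 3.2]
grip_width: -0.001
```

>>> drive_tool(series=[[1,0,0,0,0,0],[0,0,0,0,0,0]])

```text
time_s: 7.47
eef_pos: [0.6815, 0.1522, 0.0921]
tool_rot: [0.507, 0.493, 0.507, -0.493]
contact_force: [-3.0, -0.2, 10.3]
grip_width: 0.001
```

>>> drive_tool(series=[[-6,0,0,0,0,0],[-16,0,0,0,0,0],[0,0,20,0,0,0],[0,0,28,0,0,0],[0,0,28,0,0,0],[0,0,20,0,0,0],[0,0,0,0,0,0],[0,0,0,0,0,0]])

```text
time_s: 8.13
eef_pos: [0.684, 0.0554, 0.1134]
tool_rot: [0.506, 0.494, 0.506, -0.494]
contact_force: [-0.2, 0.7, -0.2]
grip_width: -0.001
```

Run:
```python
from h import *
np.set_printoptions(precision=4,suppress=True)
s=observe();print(s["eef_pos"],s["contact_force"],Rt(s)[:2,1])
c=cam("wrist");im=c["pixels"][:,:,::-1].copy()
np.savez("w3.npz",E=c["E"],f=c["f"],cx=c["cx"],cy=c["cy"])
a=np.float32(im)/255;im=np.uint8(255*np.clip(a*1.5,0,1)**.7)
cv2.imwrite("pics/w3.png",cv2.resize(im,None,fx=1.5,fy=1.5,interpolation=cv2.INTER_CUBIC))
```

```text
[0.684  0.0554 0.1134] [-0.172   0.6997 -0.163 ] [0.9997 0.0253]
```

View pics/w3.png

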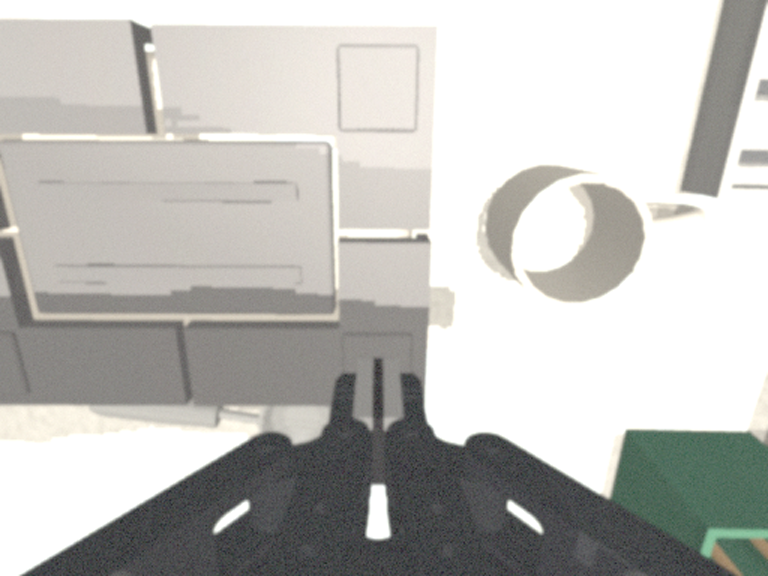

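Corner a now lies flush: its edges step down from those beside it at (150,80) and (385,235). Pad b is under the tip at x 343–412, far edge at row 334.

>>> drive_tool(series=[[4,0,0,0,0,0],[4,0,0,0,0,0],[4,0,0,0,0,0],[1.5,0,0,0,0,0],[1.5,0,0,0,0,0],[1.5,0,0,0,0,0],[1.5,0,0,0,0,0],[1,0,0,0,0,0],[1,0,0,0,0,0],[1,0,0,0,0,0],[1,0,0,0,0,0],[0,0,0,0,0,0]])

```text
time_s: 9.18
eef_pos: [0.6841, 0.0561, 0.0921]
tool_rot: [0.507, 0.493, 0.506, -0.493]
contact_force: [-3.9, -0.5, 9.4]
grip_width: 0.0
```

>>> drive_tool(series=[[-6,0,0,0,0,0],[-15,0,0,0,0,0],[0,-20,0,0,0,0],[0,-28,0,0,0,0],[0,-28,0,0,0,0],[0,-28,0,0,0,0],[0,-25,0,0,0,0],[0,-17,0,0,0,0],[0,0,0,0,0,0],[0,0,0,0,0,0]])

```text
time_s: 10.02
eef_pos: [0.538, 0.0523, 0.1129]
tool_rot: [0.507, 0.493, 0.506, -0.493]
contact_force: [0.7, 0.3, -0.3]
grip_width: -0.001
```

Run:
```python
from h import *
np.set_printoptions(precision=4,suppress=True)
s=observe();print(s["eef_pos"],s["contact_force"],Rt(s)[:2,1])
c=cam("wrist");im=c["pixels"][:,:,::-1].copy()
a=np.float32(im)/255;im=np.uint8(255*np.clip(a*1.5,0,1)**.6)
cv2.imwrite("pics/w4.png",cv2.resize(im,None,fx=1.5,fy=1.5,interpolation=cv2.INTER_CUBIC))
```

```text
[0.538  0.0523 0.1129] [ 0.747   0.2999 -0.3422] [0.9996 0.0269]
```

View pics/w4.png

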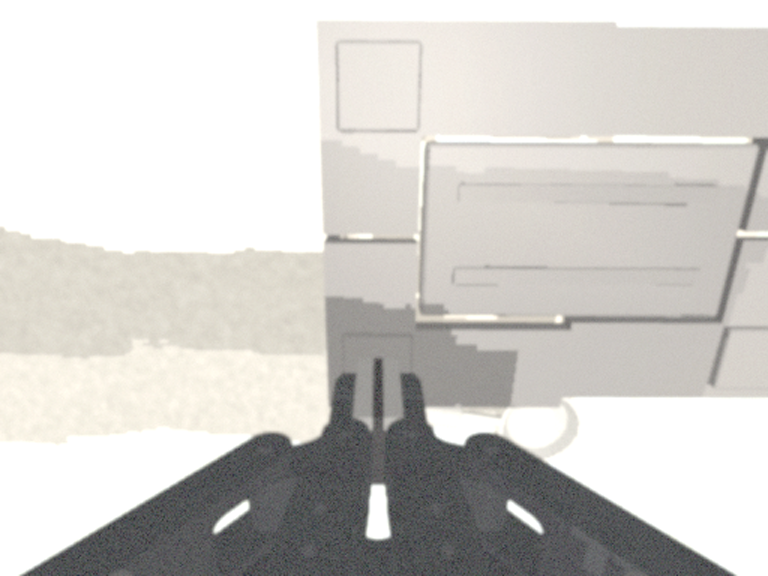

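Pad c is under the tip (x 343–413, far edge at row 334), and nothing has shifted. I press it and then go on to d.

>>> drive_tool(series=[[4,0,0,0,0,0],[4,0,0,0,0,0],[4,0,0,0,0,0],[1.5,0,0,0,0,0],[1.5,0,0,0,0,0],[1.5,0,0,0,0,0],[1.5,0,0,0,0,0],[1,0,0,0,0,0],[1,0,0,0,0,0],[1,0,0,0,0,0],[1,0,0,0,0,0],[0,0,0,0,0,0]])

```text
time_s: 11.07
eef_pos: [0.5381, 0.052, 0.0919]
tool_rot: [0.507, 0.493, 0.506, -0.493]
contact_force: [-10.6, -1.0, 29.0]
grip_width: 0.002
```

>>> drive_tool(series=[[-6,0,0,0,0,0],[-15,0,0,0,0,0],[0,0,-20,0,0,0],[0,0,-28,0,0,0],[0,0,-28,0,0,0],[0,0,-20,0,0,0],[0,0,0,0,0,0],[0,0,0,0,0,0]])

```text
time_s: 11.73
eef_pos: [0.5352, 0.149, 0.1112]
tool_rot: [0.507, 0.493, 0.507, -0.493]
contact_force: [-0.3, 0.2, 0.6]
grip_width: -0.001
```

Run:
```python
from h import *
np.set_printoptions(precision=4,suppress=True)
s=observe();print(s["eef_pos"],s["contact_force"],Rt(s)[:2,1])
c=cam("wrist");im=c["pixels"][:,:,::-1].copy()
a=np.float32(im)/255;im=np.uint8(255*np.clip(a*1.5,0,1)**.6)
cv2.imwrite("pics/w5.png",cv2.resize(im,None,fx=1.5,fy=1.5,interpolation=cv2.INTER_CUBIC))
```

```text
[0.5352 0.149  0.1112] [-0.3098  0.1874  0.59  ] [0.9996 0.0288]
```

View pics/w5.png

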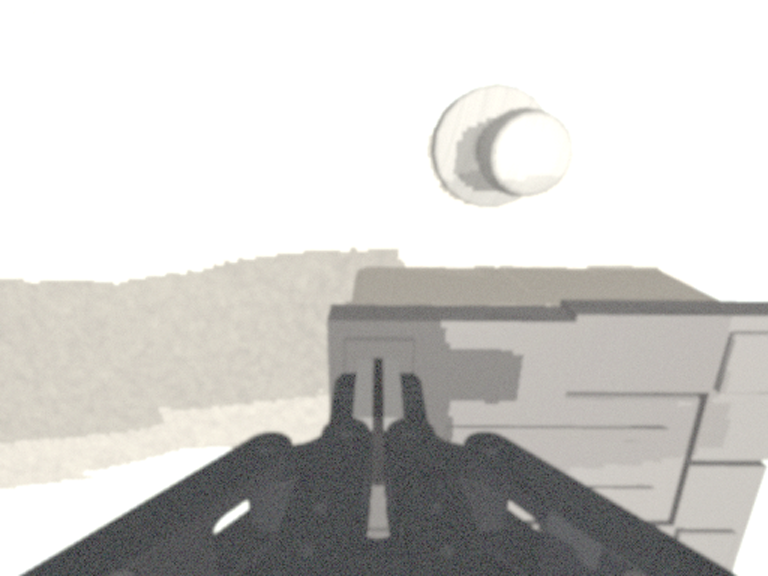

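>>> drive_tool(series=[[4,0,0,0,0,0],[4,0,0,0,0,0],[3,0,0,0,0,0],[1.5,0,0,0,0,0],[1.5,0,0,0,0,0],[1.5,0,0,0,0,0],[1.5,0,0,0,0,0],[1,0,0,0,0,0],[0.5,0,0,0,0,0],[0.5,0,0,0,0,0],[0,0,0,0,0,0]])

```text
time_s: 12.7
eef_pos: [0.5354, 0.1484, 0.0928]
tool_rot: [0.507, 0.493, 0.507, -0.493]
contact_force: [-2.7, -0.0, 9.2]
grip_width: -0.003
```

>>> drive_tool(series=[[-6,0,0,0,0,0],[-22,0,0,0,0,0],[-30,0,0,0,0,0],[-30,0,0,0,0,0],[-30,0,0,0,0,0],[-30,18,8,0,0,0],[-30,18,8,0,0,0],[-20,18,8,0,0,0],[0,18,8,0,0,0],[0,0,0,0,0,0],[0,0,0,0,0,0]])

```text
time_s: 13.62
eef_pos: [0.6087, 0.1179, 0.2899]
tool_rot: [0.506, 0.493, 0.507, -0.494]
contact_force: [-0.7, -0.6, -1.4]
grip_width: 0.003
```

Run:
```python
from h import *
np.set_printoptions(precision=4,suppress=True)
s=observe();print(s["eef_pos"],s["contact_force"])
w=cam("wrist")["pixels"][:,:,::-1];c=cam("side");sd=c["pixels"][:,:,::-1]
cv2.imwrite("pics/w6.png",np.hstack([cv2.resize(w[60:260,120:420],None,fx=1.5,fy=1.5,interpolation=2),cv2.resize(sd[170:290,190:290],(300,300),interpolation=2)]))
for n in("top","side"):
  k=cam(n)
  for t,z in(("tamper",.0),("espresso_cup",.03),("spoon",.01),("pitcher",.1),("knock_box",.1),("shaker",.1)):
    for r in regions_of(n,t)[:1]:print(n,t,r["score"],np.round(r["centre"],1),ray(k,[r["centre"]],z))
```

```text
[0.6087 0.1179 0.2899] [-0.6684 -0.5711 -1.3853]
top espresso_cup 0.85 [223.2 133.8] [[0.7747 0.0968]]
top spoon 0.58 [262.  185.1] [[ 0.6253 -0.0244]]
top pitcher 0.78 [112.3 199.1] [[0.5547 0.3919]]
top knock_box 0.66 [424.4 181.5] [[ 0.6319 -0.4797]]
top shaker 0.75 [397.1 237.6] [[ 0.4715 -0.3998]]
side tamper 0.52 [255.7 255.5] [[0.5935 0.1985]]
side espresso_cup 0.89 [206.3 226. ] [[0.7732 0.0968]]
side pitcher 0.94 [264.6 299.2] [[0.5517 0.4486]]
side knock_box 0.61 [269.  127.9] [[ 0.5737 -0.4187]]
side shaker 0.94 [292.6 138.4] [[ 0.4747 -0.3476]]
```

View pics/w6.png

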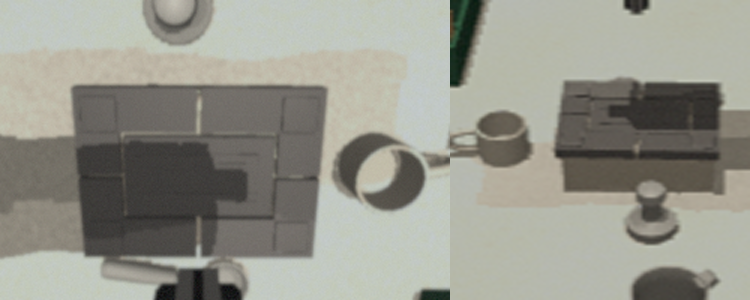

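```bash
python3 -c "
from plant import *
print(sign_off())"
```

```text
the job is handed in; nothing more can be done
None
```

I pressed all four corner sections shut with the closed fingertips, in the order a, b, c, d, then lifted clear and handed the job in at about 14 s.

**Corners:** Each press ended with the tip at 92–93 mm and the pad pushing back with 9–29 N. That fits shut pads, which stand at 93 mm. The highest force, 29 N, was on corner c, where I went slightly too deep. The wrist pictures during the work showed corner a clearly lower than its unpressed neighbours. The last view showed the whole rim at one level.

**Box and surroundings:** In the last wrist view the lid corners were within about 3 pixels of where they started, so the box did not noticeably move. The cup, spoon, pitcher, knock box and shaker were found within about 5 mm of their first positions from the top camera. The tamper was missed in that last top search, but both last pictures show it standing beside the box.

**Disagreement:** The first top and wrist estimates of the box centre differed by about 6 mm. I used the wrist one, and the close-up on pad a confirmed it to within 1 mm.

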